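# Offer up the pull handle that fits the drilled drawer front

### The arm

A 7-joint arm with a two-finger parallel gripper is mounted at the origin on a cart in front of the work surface, level with it; the furniture and walls round the work are solid. World frame = base frame: x ahead of the robot, y to its left, z up, the work surface at z = 0. Lengths are in mm, angles in degrees, forces in N, time in s.
With the tool pointing down it reaches from about 400 to 750 mm from the base axis. Payload 19.5 kg.
Tool frame: the origin (TCP) lies at the very end of the fingers, on their centre line; the grasp point (between the pads) lies 19 mm behind it; z points along the fingers, y is the line along which they close (so a half turn about z gives the same grasp; the last joint's range is limited). The gripper opens to 85 mm and grips with 20 to 120 N. Pads are 22 mm wide; open, the fingers measure 114 mm over their backs; the gripper's body (76 mm by 85 mm) begins 54 mm behind the grasp point. The pads swing forward as they close: fully open they stand 13 mm farther back than shut.
Start: joints at [-66.389, 40.479, -1.581, 85.061, 1.261, 54.483, -4.326], TCP at [252.054, 516.779, 207.968] pointing down, gripper open.
Joint ranges: [-155.06, 155.06], [-18.47, 123.98], [-90, 86.84], [0, 140.48], [-83.41, 263.41], [0, 116], [-161.91, 161.91]. Speed limits (degrees/s): [108.29, 108.29, 147.25, 147.25, 172.46, 172.46, 172.46].

### API

Orientations are given as [roll, pitch, yaw] about the fixed x, y, z axes, in that order (R = Rz(yaw) Ry(pitch) Rx(roll)).
In Python, from rig import * gives the robot as it stands.
- The arm moves only by the shell command python3 -m pendant 'ROWS'. ROWS is JSON, a list of rows, each a list of 7 numbers: the shift along the tool's x, y, z in cm, then the turn, a rotation vector about the tool's x, y, z in degrees, then the closure, from 0 (fully open) to 1 (shut). A call has 1 to 20 rows; each row shifts and turns the commanded pose from where the row before left it, along the tool's axes as they then stand; what a row does not reach is not made up. A row lasts 1/12 s, in which the tool goes at most 41.7 mm and 7.16 degrees, less where a joint would pass 70% of its speed; a pose out of reach is approached as far as the arm can. A call is refused whole if a number of a shift passes 4.17 or a number of a turn 7.16, either way. A call with a gripper value outside its range is refused whole. The fingers move at their own pace and stop on an object; the grip force is fixed at half the most. Time passes only in rows, so rows that do not move let the fingers close. It gives the time, the measured TCP pose, the force, the opening and the grip force at its end, in the units of the state.
- read_state(): the state, without advancing time (a new reading comes with each control period).
- snapshot(name): name is "side" or "top" or "wrist"; returns the picture (400x640x3 uint8, red, green, blue); there is no depth.
- calibration(name): a dict with "fx", "fy", "cx", "cy" (pixels), "world_to_cam" (4x4, takes a point from world to camera coordinates). Camera axes: x right, y down, z forward; pixel columns grow to the right and rows downward; lengths in mm; the calibration is good to about 2 mm. A picture is of the moment at which its call begins: read the wrist's pose just before it. calibration takes no time and is no camera call; for the wrist camera it gives the pose at the moment of the call.
- hand_in(): hands the job in; it is judged then, once.
The state is a dict: "time": time; "joint_pos": joint angles; "joint_velocities": joint speeds; "joint_efforts": joint torques, N m; "position": TCP position; "eef_rot": TCP orientation; "ft_force": force on the tool from outside, world axes, zero at the start; "moment": the same for the moment, N m; "width": finger opening in mm; "gripper_force": force on a finger pad.
Only numpy, scipy, OpenCV 4.12 (cv2) and the standard library are available. Lean on these libraries where they do the work, as an engineer would, in place of code of your own. Each camera call takes 0.05 s, during which the arm holds its last target. There are 200 camera calls.

### The job

A customer has brought a drilled drawer front and wants to see which pull handle fits it. Of the three dark steel handles standing on the counter pick up the one whose two feet are as far apart as the two holes, carry it without tipping it, and hold it level and steady about 6 cm above the drawer front (gap between board and feet), each foot straight above a hole (either way round). Keep it there for at least two seconds and finish still holding it there in the gripper, not put down; leave the other handles and everything else on the counter where they are.

Things in the scene. Friction and masses are not known exactly. Their poses are not given: they have to be found in the camera images.
- handle_a: Plain dark steel pull handle standing on its two feet, loose; the three differ only in length. Bar 12 mm wide (x), 10 mm thick, 148 mm long (y), top 40 mm above the feet; legs 12 mm across (foot discs 18 mm), axes 128 mm apart, at y = +-64 mm, open between. 0.09 to 0.2 kg, balanced at mid-length. Origin: underside, midway between the feet; z up; y starts roughly along world y.
- handle_b: Plain dark steel pull handle standing on its two feet, loose; the three differ only in length. Bar 12 mm wide (x), 10 mm thick, 180 mm long (y), top 40 mm above the feet; legs 12 mm across (foot discs 18 mm), axes 160 mm apart, at y = +-80 mm, open between. 0.09 to 0.2 kg, balanced at mid-length. Origin: underside, midway between the feet; z up; y starts roughly along world y.
- handle_c: Plain dark steel pull handle standing on its two feet, loose; the three differ only in length. Bar 12 mm wide (x), 10 mm thick, 116 mm long (y), top 40 mm above the feet; legs 12 mm across (foot discs 18 mm), axes 96 mm apart, at y = +-48 mm, open between. 0.09 to 0.2 kg, balanced at mid-length. Origin: underside, midway between the feet; z up; y starts roughly along world y.
- drawer_front: Brown wooden drawer front lying flat on the counter, fixed: 100 mm (x) by 220 mm (y), 18 mm thick, with two 13 mm through holes ringed by brass bushings, 128 mm apart, at x = 0, y = +-64 mm. Origin: centre of the underside, on the counter; z up, top face at z = 18 mm.
- tape_measure: Yellow and black tape measure, 76x74x34 mm, bystander, loose. Origin: centre of the underside.
- kraft_carton: Small brown cardboard carton, 50x70x55 mm, bystander, loose. Origin: centre of the underside.
- calculator: Dark desk calculator, 130x80x19 mm, bystander, loose. Origin: centre of the underside.
- marker: White marker pen with black cap, 135 mm long (y), 17 mm thick, lying, bystander, loose. Origin: centre of the underside.
Mind the look-alikes: they are no part of the job. What is shaped like the handle_a but orange is not meant.

How it is judged (in metres and radians):
On the way, in this order (a step that is already met when the one before it is completed fails the run):
1. the handle with the 128 mm foot spacing is lifted clear of the counter in the gripper (height (world z) of handle_a above 0.03 m and contact force between handle_a and the fingers above 0.5 N), for 0.2 s.
2. it is held level and steady above the drawer front, feet over the holes, for two seconds (horizontal distance between handle_a and drawer_front below 0.012 m and angle between the y axis of handle_a and the y axis of drawer_front, either way round below 0.12 rad and z of handle_a in the frame of drawer_front between 0.048 and 0.108 m and angle between handle_a's own z axis and vertical below 0.1 rad and linear speed of handle_a below 0.03 m/s and angular speed of handle_a below 0.3 rad/s and contact force between handle_a and the fingers above 0.5 N and contact force between handle_a and drawer_front below 0.2 N), for 2 s.
At the end, for the whole second after the job is handed in: The 128 mm handle is held by the fingers alone, feet 30-90 mm above the board, middle within 12 mm of the middle between the holes, bar within 0.12 rad of the line of holes, level within 0.1 rad, still (0.03 m/s, 0.3 rad/s); other handles and bystanders within 30 mm of their starts (all of step 2 and distance of each of handle_b, handle_c, tape_measure, kraft_carton, calculator, marker from where it was at the start of the episode below 0.03 m); the arm keeps its last pose, push and grip.
It fails at once if the fitting handle is tipped more than 0.35 rad from level (angle between handle_a's own z axis and vertical above 0.35 rad).
It fails at once if another handle is displaced by more than 30 mm (distance of any of handle_b, handle_c from where it was at the start of the episode above 0.03 m).
It fails at once if a bystander (tape measure, carton, calculator, marker) is displaced by more than 30 mm (distance of any of tape_measure, kraft_carton, calculator, marker from where it was at the start of the episode above 0.03 m).
It also fails if it takes over 45 s, if anything falls off the work surface, if the arm or the gripper's body presses on something with over 40 N, if the wrist force passes 120 N, or if a joint passes its speed limit or range.

## Working session

There is one attempt and no reset: what is moved stays moved. The work goes in short steps, Python scripts to look and compute and a shell command to move; the robot and the scene stay as the last step left them, time stands still between calls to the robot, and variables do not carry over. Pictures are saved under pics/ and viewed, at most 10 in all, crops included, and the job is handed in when it is done.

```bash
mkdir -p pics; python3 - <<'E'
from rig import *
import cv2
for n in("top","side"):
    cv2.imwrite(f"pics/{n}0.png",cv2.cvtColor(snapshot(n),cv2.COLOR_RGB2BGR))
    print(n,{k:(v if not hasattr(v,'tolist') else v.tolist()) for k,v in calibration(n).items()})
s=read_state();print(s["time"],s["position"],s["eef_rot"],s["width"])
E
```

```text
top {'fx': 496.1287227351521, 'fy': 496.1287227351521, 'cx': 314.3876587185534, 'cy': 203.65916541750582, 'world_to_cam': [[-0.008991916983933866, -0.9997546891029236, -0.020241221447108194, 203.46384838379464], [-0.9918477459940059, 0.011490234731757514, -0.12690950820336136, 601.4622290796227], [0.12711095230374123, 0.018935050106243297, -0.9917077541705065, 1114.3181544413462], [0.0, 0.0, 0.0, 1.0]]}
side {'fx': 366.26448021491404, 'fy': 366.26448021491404, 'cx': 322.040638255313, 'cy': 199.30422296123484, 'world_to_cam': [[0.9422897545806183, -0.33464725304885506, -0.010061532649349628, -513.8677799188731], [-0.21175196922622835, -0.5724283094029136, -0.7921407287363379, 268.9938005120215], [0.25932821277526436, 0.7485566422262099, -0.6102555460115126, 843.4566646870886], [0.0, 0.0, 0.0, 1.0]]}
0.1 [251.95501745 516.58213059 207.5863098 ] [-1.79945242e+02  2.31773188e-03  1.53999810e+02] 85.49780364582206
```

View pics/top0.png

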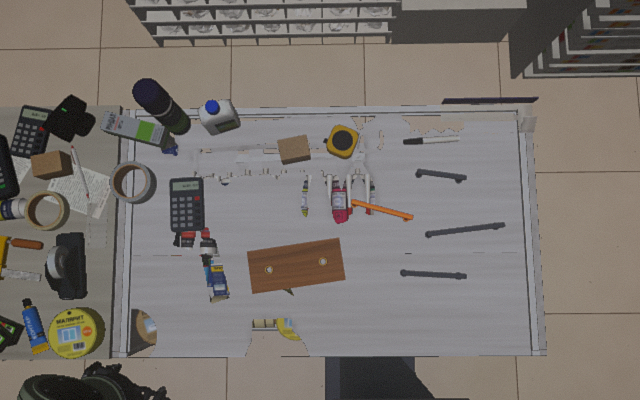

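View pics/side0.png

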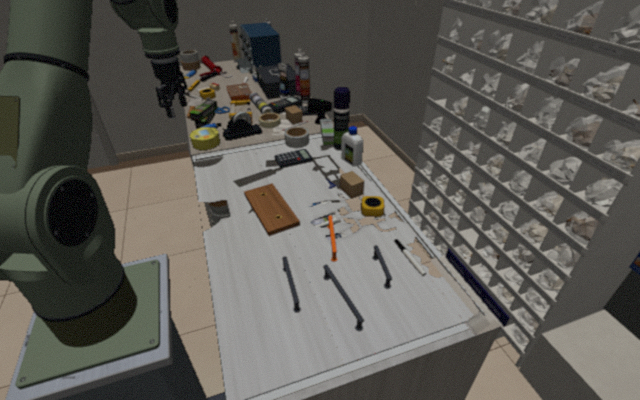

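The top view shows three dark handles, about 63 px long at (433,274), 78 px at (466,229) and 49 px at (441,175). The first is therefore handle_a, the 128 mm one. The board's holes are near (268,269) and (322,262), and the orange decoy is at (382,209). Next I'll measure these.

```bash
cat > h.py <<'E'
from rig import *
import cv2, numpy as np
def ray(cal,u,v,z):
    M=np.array(cal["world_to_cam"]);R=M[:3,:3];c=-R.T@M[:3,3]
    d=R.T@np.array([(u-cal["cx"])/cal["fx"],(v-cal["cy"])/cal["fy"],1]);return c+d*(z-c[2])/d[2]
def proj(cal,p):
    M=np.array(cal["world_to_cam"]);q=M[:3,:3]@p+M[:3,3];return cal["cx"]+cal["fx"]*q[0]/q[2],cal["cy"]+cal["fy"]*q[1]/q[2]
def rot(s): 
    from scipy.spatial.transform import Rotation as Ro
    return Ro.from_euler("xyz",s["eef_rot"],degrees=True).as_matrix()
E
python3 - <<'E'
from h import *
im=cv2.imread("pics/top0.png");cal=calibration("top")
g=im.max(2)
for n,(x0,y0,x1,y1) in dict(a=(392,262,475,288),b=(415,215,515,245),c=(405,163,475,188)).items():
    m=(g[y0:y1,x0:x1]<110).astype(np.uint8)
    k,l,st,_=cv2.connectedComponentsWithStats(m);i=1+st[1:,4].argmax()
    ys,xs=np.nonzero(l==i);r=cv2.minAreaRect(np.c_[xs+x0,ys+y0].astype(np.float32))
    b=cv2.boxPoints(r);e=sorted(b.tolist());p=np.mean(e[:2],0);q=np.mean(e[2:],0)
    P,Q=ray(cal,*p,36),ray(cal,*q,36);d=Q-P
    print(n,r,P.round(1),Q.round(1),((P+Q)/2).round(1),np.hypot(*d[:2]),np.degrees(np.arctan2(d[1],d[0])))
A,B=ray(cal,268,269.5,18),ray(cal,322,262,18);d=A-B
print(A,B,(A+B)/2,np.hypot(*d[:2]),np.degrees(np.arctan2(d[1],d[0])))
a=cv2.resize(im[225:300,240:350],None,fx=5,fy=5,interpolation=cv2.INTER_CUBIC)
b=cv2.resize(im[255:293,390:480],None,fx=5,fy=5,interpolation=cv2.INTER_CUBIC)
c=np.zeros((a.shape[0]+b.shape[0],550,3),np.uint8);c[:a.shape[0]]=a;c[a.shape[0]:,:450]=b;cv2.imwrite("pics/c1.png",c)
s=read_state();print(rot(s).round(3))
w=calibration("wrist");M=np.array(w["world_to_cam"]);print((-M[:3,:3].T@M[:3,3]).round(0),M[:3,:3].round(2),w["fx"])
E
```

```text
a ((433.0212707519531, 274.1102600097656), (66.28328704833984, 7.044075012207031), 3.122130870819092) [443.5   3.   36. ] [ 434.  -147.1   36. ] [438.8 -72.   36. ] 150.43089198966567 -93.61011454442017
b ((464.8733215332031, 229.4547576904297), (6.828804969787598, 80.74234771728516), 83.0887680053711) [529.8 -56.8  36. ] [ 550.3 -241.7   36. ] [ 540.1 -149.3   36. ] 185.99001358941652 -83.67147390639408
c ((440.50946044921875, 175.93185424804688), (51.340511322021484, 9.464702606201172), 7.907163143157959) [675.3 -39.5  36. ] [ 657.  -157.3   36. ] [666.1 -98.4  36. ] 119.1627129368946 -98.82935779809574
[452.48344997 307.54727866  18.        ] [468.73486586 181.13867933  18.        ] [460.60915792 244.34297899  18.        ] 127.4489799955868 97.32590801769224
[[-0.899  0.438 -0.   ]
 [ 0.438  0.899 -0.001]
 [-0.    -0.001 -1.   ]]
[180. 553. 374.] [[ 0.44  0.9  -0.  ]
 [ 0.85 -0.42  0.32]
 [ 0.29 -0.14 -0.95]] 300.30157734663527
```

View pics/c1.png

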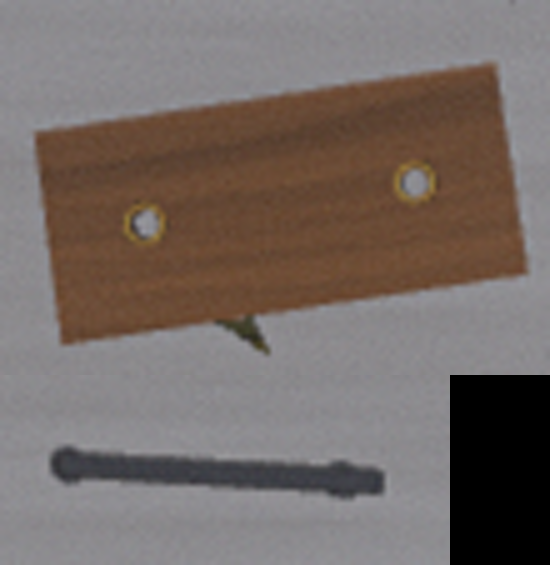

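The board's holes measure 127.4 mm apart, which matches. The crop shows them at about (268.7,269.4) and (322.4,261.3). The handle measures 150 mm, matching 148. It is centred at (439,-72) with its bar at 86.4°. Now I'll turn the tool and move over it.

```bash
python3 -m pendant '[[0,0,0,0,0,6.8,0],[0,0,0,0,0,6.8,0],[0,0,0,0,0,6.8,0],[0,0,0,0,0,6.8,0],[0,0,0,0,0,6.8,0],[0,0,0,0,0,6.8,0],[0,0,0,0,0,6.8,0],[0,0,0,0,0,6.8,0],[0,0,0,0,0,6.8,0],[0,0,0,0,0,6.4,0],[0,0,0,0,0,0,0]]' && python3 -m pendant '[[-2.6,3.2,0,0,0,0,0],[-2.6,3.2,0,0,0,0,0],[-2.6,3.2,0,0,0,0,0],[-2.6,3.2,0,0,0,0,0],[-2.6,3.2,0,0,0,0,0],[-2.6,3.2,0,0,0,0,0],[-2.6,3.2,0,0,0,0,0],[-3.9,0,0,0,0,0,0],[-3.9,0,0,0,0,0,0],[-3.9,0,0,0,0,0,0],[-3.9,0,0,0,0,0,0],[-3.9,0,0,0,0,0,0],[-3.9,0,0,0,0,0,0],[-3.9,0,0,0,0,0,0],[-3.9,0,0,0,0,0,0],[-3.9,0,0,0,0,0,0],[-3.9,0,0,0,0,0,0],[0,0,0,0,0,0,0],[0,0,0,0,0,0,0]]'
python3 - <<'E'
from h import *
s=read_state();cal=calibration("wrist");im=snapshot("wrist")
cv2.imwrite("pics/w1.png",cv2.cvtColor(im,cv2.COLOR_RGB2BGR))
print(s["time"],s["position"],s["eef_rot"],s["joint_pos"])
for p in((443.5,3,36),(434,-147.1,36),(438.8,-72,36)):print(proj(cal,np.array(p)))
E
```

```text
time: 1.02
position: [251.8, 516.8, 207.6]
eef_rot: [-180.0, 0.0, 86.1]
ft_force: [0.4, 0.5, -0.5]
width: 85.3
gripper_force: 0.0
time: 2.6
position: [439.4, -70.0, 208.0]
eef_rot: [180.0, 0.0, 86.4]
ft_force: [-1.0, 0.6, 0.6]
width: 85.5
gripper_force: 0.0
2.6 [439.42816147 -70.04335233 208.04011036] [1.79995734e+02 2.00087462e-02 8.64018203e+01] [ -1.70954108  30.42070949  10.95010571 110.89308569  -8.67325066
  39.46108117  10.88068543]
(np.float64(324.56331550948465), np.float64(112.42703870037651))
(np.float64(324.66698414582135), np.float64(239.4073177909815))
(np.float64(324.6590465743531), np.float64(180.23705779341248))
```

View pics/w1.png

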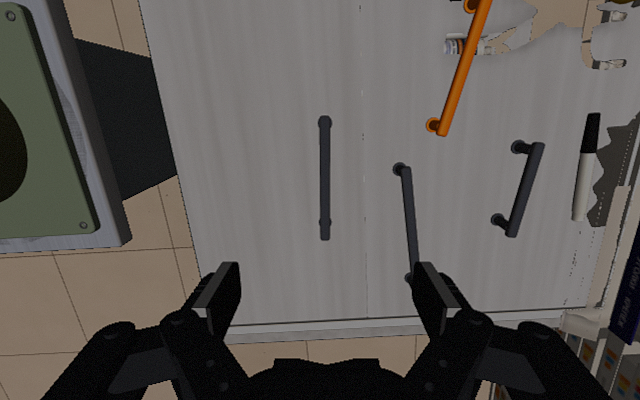

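The wrist view shows handle_a's bar running from (324,117) to (325,240), centred between the fingers at columns 238 and 415. That agrees with the predicted pixels. I'll shift 3 mm along the bar, go down to TCP z≈16 and close.

```bash
python3 -m pendant '[[-0.3,0,2.5,0,0,0,0],[0,0,2.5,0,0,0,0],[0,0,2.5,0,0,0,0],[0,0,2.5,0,0,0,0],[0,0,2.5,0,0,0,0],[0,0,2.2,0,0,0,0],[0,0,1.5,0,0,0,0],[0,0,1.2,0,0,0,0],[0,0,1.0,0,0,0,0],[0,0,0.8,0,0,0,0],[0,0,0,0,0,0,0],[0,0,0,0,0,0,0]]' && python3 -m pendant '[[0,0,0,0,0,0,0.3],[0,0,0,0,0,0,0.6],[0,0,0,0,0,0,0.8],[0,0,0,0,0,0,1],[0,0,0,0,0,0,1],[0,0,0,0,0,0,1],[0,0,0,0,0,0,1],[0,0,0,0,0,0,1],[0,0,0,0,0,0,1],[0,0,0,0,0,0,1],[0,0,0,0,0,0,1],[0,0,0,0,0,0,1]]'
```

```text
time: 3.65
position: [439.5, -70.4, 16.0]
eef_rot: [-180.0, -0.0, 86.5]
ft_force: [-0.2, 0.7, -0.0]
width: 85.4
gripper_force: 0.0
time: 4.65
position: [439.5, -71.2, 16.2]
eef_rot: [180.0, 0.0, 86.4]
ft_force: [-0.1, 0.6, 5.1]
width: 7.3
gripper_force: 58.8
```

```bash
python3 -m pendant '[[0,0,-0.3,0,0,0,1],[0,0,-0.6,0,0,0,1],[0,0,-0.8,0,0,0,1],[0,0,-1,0,0,0,1],[0,0,-1,0,0,0,1],[0,0,-0.8,0,0,0,1],[0,0,-0.5,0,0,0,1],[0,0,0,0,0,0,1],[0,0,0,0,0,0,1],[0,0,0,0,0,0,1]]'
python3 - <<'E'
from h import *
w=snapshot("wrist");t=snapshot("side")
c=np.vstack([w[:,160:500],]);t2=cv2.resize(t[220:350,240:420],None,fx=2.4,fy=2.4)
o=np.zeros((400,340+t2.shape[1],3),np.uint8);o[:,:340]=c;o[:t2.shape[0],340:]=t2
cv2.imwrite("pics/g1.png",cv2.cvtColor(o,cv2.COLOR_RGB2BGR))
E
```

```text
time: 5.48
position: [439.4, -71.1, 65.7]
eef_rot: [-180.0, 0.0, 86.4]
ft_force: [-0.1, 0.4, -1.8]
width: 6.7
gripper_force: 58.6
```

View pics/g1.png

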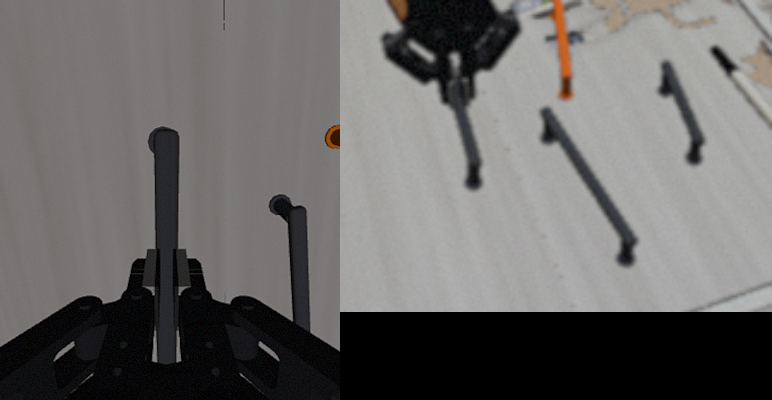

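The handle is held in the gripper. In the wrist view its bar is at crop column 167 and its foot disc edge is near (149,140). I'll check the roll and pitch against predicted pixels.

```bash
python3 - <<'E'
from h import *
s=read_state();cal=calibration("wrist");w=snapshot("wrist")
from scipy.spatial.transform import Rotation as Ro
a=np.radians(86.4);y=np.array([np.cos(a),np.sin(a),0]);x=np.array([np.sin(a),-np.cos(a),0])
p=s["position"];zt=p[2]-16.2
for roll in(-10,-5,0,5,10):
  for off in(-73,):
    c=np.array([439.4,off,0]);g=np.array([0,0,zt+35])
    R=Ro.from_rotvec(np.radians(roll)*y).as_matrix()
    f=lambda X,Y,Z:np.round(proj(cal,c+g+R@(X*x+Y*y+np.array([0,0,Z-35]))),1)
    print(roll,off,"disc L/R/far",f(-9,64,2),f(9,64,2),f(0,73,2),"barend",f(-6,74,40),f(6,74,40))
o=cv2.resize(w[100:300,270:370],None,fx=3,fy=3,interpolation=cv2.INTER_CUBIC)
o=cv2.convertScaleAbs(o,alpha=2)
cv2.imwrite("pics/g2.png",cv2.cvtColor(o,cv2.COLOR_RGB2BGR))
E
```

```text
-10 -73 disc L/R/far [319.3 139.6] [349.5 140.2] [334.4 124.1] barend [309.5 127.1] [335.  127.4]
-5 -73 disc L/R/far [314.3 139.6] [344.6 139.9] [329.5 124.1] barend [310.2 127.2] [336.1 127.3]
0 -73 disc L/R/far [309.3 139.8] [339.7 139.8] [324.5 124.1] barend [311.  127.2] [337.  127.3]
5 -73 disc L/R/far [304.4 139.9] [334.8 139.6] [319.6 124.1] barend [312.  127.3] [337.9 127.2]
10 -73 disc L/R/far [299.6 140.2] [329.8 139.6] [314.6 124.1] barend [313.  127.4] [338.6 127.1]
```

View pics/g2.png

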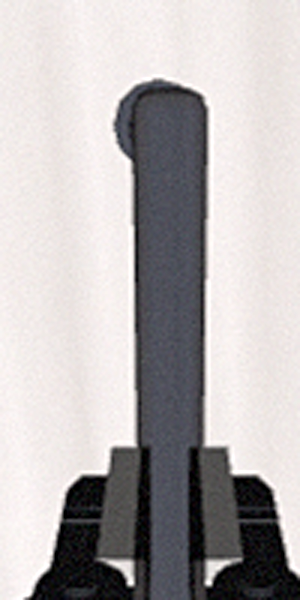

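The foot sits about 5 px left of where a level handle would put it, so the roll is about 4° and everything else agrees. I'll lift, yaw -11.3° about tool z, carry to the board, then level with a -4° turn about tool x.

```bash
python3 -m pendant '[[0,0,-0.5,0,0,0,1],[0,0,-1,0,0,-1.3,1],[0,0,-1,0,0,-2.5,1],[0,0,-0.4,0,0,-2.5,1],[0,0,0,0,0,-2.5,1],[0,0,0,0,0,-1.7,1],[0,0,0,0,0,-0.8,1],[0,0,0,0,0,0,1]]' && python3 -m pendant '[[0.8,0.16,0,0,0,0,1],[1.6,0.33,0,0,0,0,1],[2.4,0.49,0,0,0,0,1],[2.4,0.49,0,0,0,0,1],[2.4,0.49,0,0,0,0,1],[2.4,0.49,0,0,0,0,1],[2.4,0.49,0,0,0,0,1],[2.4,0.49,0,0,0,0,1],[2.4,0.49,0,0,0,0,1],[2.4,0.49,0,0,0,0,1],[2.4,0.49,0,0,0,0,1],[2.4,0.49,0,0,0,0,1],[2.4,0.49,0,0,0,0,1],[1.6,0.33,0,0,0,0,1],[0.7,0.15,0,0,0,0,1],[0,0,0,0,0,0,1],[0,0,0,-1.3,0,0,1],[0,0,0,-1.4,0,0,1],[0,0,0,-1.3,0,0,1],[0,0,0,0,0,0,1]]' && python3 -m pendant '[[0,0,0,0,0,0,1],[0,0,0,0,0,0,1]]'
python3 - <<'E'
from h import *
s=read_state();cal=calibration("wrist");w=snapshot("wrist");t=snapshot("top")
print(s["time"],s["position"],s["eef_rot"],s["ft_force"],s["width"])
np.save("t.npy",t);np.save("w.npy",w)
o=np.zeros((400,740,3),np.uint8)
o[:,:240]=cv2.convertScaleAbs(w[:,200:440],alpha=1.5)
o[:,240:740]=cv2.resize(t[215:305,240:352],(500,400),interpolation=cv2.INTER_CUBIC)
cv2.imwrite("pics/b1.png",cv2.cvtColor(o,cv2.COLOR_RGB2BGR))
E
```

```text
time: 6.3
position: [439.3, -71.2, 94.6]
eef_rot: [-180.0, -0.0, 97.7]
ft_force: [0.9, -0.1, -0.9]
width: 6.4
gripper_force: 58.7
time: 7.97
position: [460.2, 244.4, 95.0]
eef_rot: [176.0, 0.0, 97.6]
ft_force: [-0.2, -0.2, -1.5]
width: 7.1
gripper_force: 58.7
time: 8.13
position: [461.0, 245.0, 95.0]
eef_rot: [176.0, 0.0, 97.6]
ft_force: [0.5, 0.0, -1.1]
width: 6.6
gripper_force: 58.7
8.1333 [461.044622   244.99098367  95.02092884] [1.76038377e+02 1.45501780e-02 9.76477362e+01] [ 0.48005708  0.00191625 -1.11162064] 6.594303786920473
```

View pics/b1.png

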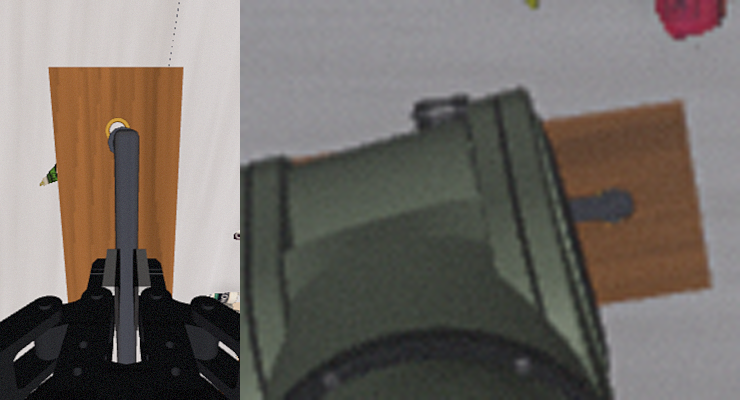

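The wrist view shows the brass ring at about (318,129), with the foot just in front of it and the bar parallel to the board. The top view shows one foot over the right-hand part of the board. I'll compare this with the predicted pixels.

```bash
python3 - <<'E'
from h import *
s=read_state();cal=calibration("wrist");w=np.load("w.npy")
a=np.radians(97.65);y=np.array([np.cos(a),np.sin(a),0]);x=np.array([np.sin(a),-np.cos(a),0])
from scipy.spatial.transform import Rotation as Ro
g=s["position"]-19*rot(s)[:,2]
h=np.array([461,243.5,18.])
print("hole+ at",ray(cal,317.5,129,18),"expected",h+64*y,"pix",proj(cal,h+64*y))
for roll in(-8,-4,0,4,8):
    R=Ro.from_rotvec(np.radians(roll)*y).as_matrix()
    f=lambda X,Y,Z:np.round(proj(cal,g+R@(X*x+(Y-2.5)*y+np.array([0,0,Z-35]))),1)
    print(roll,"discL/R/far",f(-9,64,2),f(9,64,2),f(0,73,2),"bar",f(-6,74,40),f(6,74,40))
o=cv2.resize(cv2.convertScaleAbs(w[105:165,290:350],alpha=2),None,fx=9,fy=9,interpolation=cv2.INTER_CUBIC)
cv2.imwrite("pics/b2.png",cv2.cvtColor(o,cv2.COLOR_RGB2BGR))
E
```

```text
hole+ at [452.56444992 307.79476491  18.        ] expected [452.48023433 306.93038383  18.        ] pix (np.float64(317.25747098746973), np.float64(130.10284145291882))
-8 discL/R/far [312.6 140.4] [343.  140.7] [327.8 124.9] bar [309.5 128.2] [335.5 128.3]
-4 discL/R/far [308.7 140.6] [339.1 140.6] [323.9 124.9] bar [310.2 128.3] [336.3 128.3]
0 discL/R/far [304.7 140.7] [335.2 140.5] [319.9 124.9] bar [311.  128.3] [337.  128.2]
4 discL/R/far [300.8 140.9] [331.2 140.4] [316.  124.9] bar [311.8 128.4] [337.6 128.1]
8 discL/R/far [297.  141.1] [327.2 140.3] [312.  124.9] bar [312.7 128.5] [338.1 128. ]
```

View pics/b2.png

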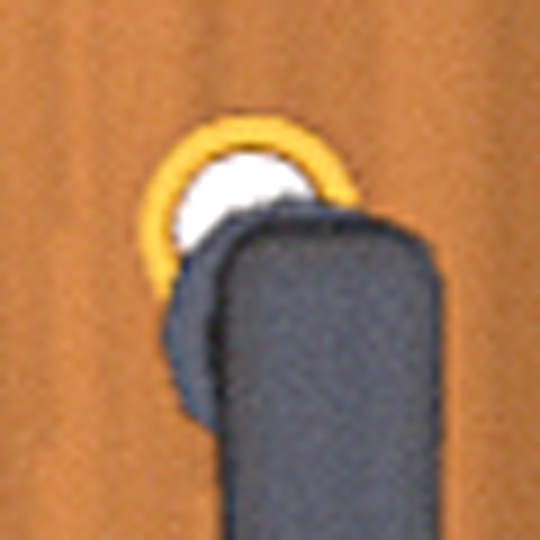

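After levelling, the disc edge is at 308.3 and the bar edge at 314.1. The -5.8 px difference compares with -6.3 predicted for a level handle, so it is level. The ring centre is at (317.8,129.8), as expected. The remaining offset is about 2 mm, so I'll make a small correction and hold.

```bash
python3 -m pendant '[[0.1,-0.05,0,0,0,0,1],[0.1,-0.05,0,0,0,0,1],[0,0,0,0,0,0,1],[0,0,0,0,0,0,1],[0,0,0,0,0,0,1],[0,0,0,0,0,0,1],[0,0,0,0,0,0,1],[0,0,0,0,0,0,1],[0,0,0,0,0,0,1],[0,0,0,0,0,0,1],[0,0,0,0,0,0,1],[0,0,0,0,0,0,1],[0,0,0,0,0,0,1],[0,0,0,0,0,0,1],[0,0,0,0,0,0,1],[0,0,0,0,0,0,1],[0,0,0,0,0,0,1],[0,0,0,0,0,0,1],[0,0,0,0,0,0,1],[0,0,0,0,0,0,1]]' && python3 -m pendant '[[0,0,0,0,0,0,1],[0,0,0,0,0,0,1],[0,0,0,0,0,0,1],[0,0,0,0,0,0,1],[0,0,0,0,0,0,1],[0,0,0,0,0,0,1],[0,0,0,0,0,0,1],[0,0,0,0,0,0,1],[0,0,0,0,0,0,1],[0,0,0,0,0,0,1],[0,0,0,0,0,0,1],[0,0,0,0,0,0,1],[0,0,0,0,0,0,1],[0,0,0,0,0,0,1],[0,0,0,0,0,0,1],[0,0,0,0,0,0,1],[0,0,0,0,0,0,1],[0,0,0,0,0,0,1],[0,0,0,0,0,0,1],[0,0,0,0,0,0,1]]'
python3 - <<'E'
from h import *
w=snapshot("wrist");t=snapshot("side");print(read_state()["joint_velocities"])
o=np.zeros((400,740,3),np.uint8)
o[:,:300]=cv2.resize(cv2.convertScaleAbs(w[105:185,290:350],alpha=2),(300,400),interpolation=cv2.INTER_CUBIC)
o[:,300:740]=cv2.resize(t[150:270,210:342],(440,400),interpolation=cv2.INTER_CUBIC)
cv2.imwrite("pics/b3.png",cv2.cvtColor(o,cv2.COLOR_RGB2BGR))
E
```

```text
time: 9.9
position: [459.6, 247.4, 94.9]
eef_rot: [176.0, 0.0, 97.7]
ft_force: [-0.0, 0.9, -0.6]
width: 7.1
gripper_force: 58.7
time: 11.57
position: [459.6, 247.4, 94.9]
eef_rot: [176.0, 0.0, 97.7]
ft_force: [-0.9, -0.3, -1.9]
width: 6.8
gripper_force: 58.7
[-0.06679961 -0.02236531  0.01136548  0.07142875 -0.05695351 -0.01221335
  0.06129532]
```

View pics/b3.png

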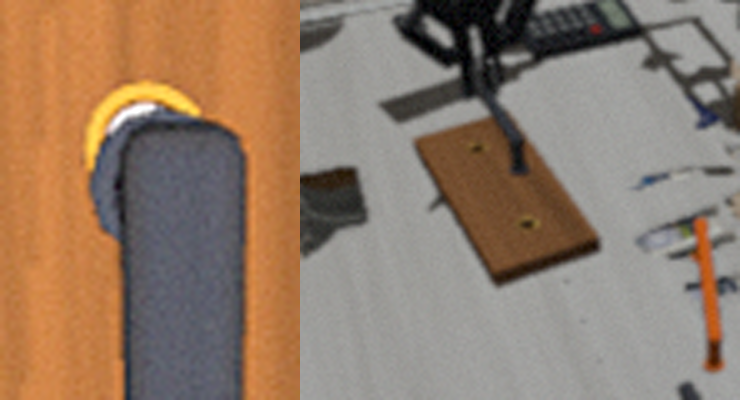

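The handle is level and still above the board. In the side view the near foot is at about (276,201). As an independent check I'll project where it should be.

```bash
python3 - <<'E'
from h import *
cal=calibration("side");a=np.radians(97.7);y=np.array([np.cos(a),np.sin(a),0])
for z in(78,73,83):print(z,proj(cal,np.array([461,243.7,z])-64*y))
print(ray(cal,275.7,201,78), np.array([461,243.7,78])-64*y)
E
```

```text
78 (np.float64(275.93268475145067), np.float64(200.89710833080372))
73 (np.float64(276.08341382218543), np.float64(202.26672188262384))
83 (np.float64(275.7810792550518), np.float64(199.51953105665206))
[468.83073521 180.03888146  78.        ] [469.57511587 180.27707522  78.        ]
```

Agreement is within 1 mm, so I'm handing in.

```bash
python3 -c "
from rig import *
print(hand_in())"
```

```text
the job is handed in; nothing more can be done
None
```

I handed the job in with the 128 mm handle (handle_a) held level and still about 6 cm above the drawer front, feet over the holes to within about 1–2 mm; no verdict was returned.

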